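Two-button drawer release on the coaster press

ROBOT

A 7-joint arm with a two-finger parallel gripper is mounted at the origin on the work surface. World frame = base frame: x ahead of the robot, y to its left, z up, the work surface at z = 0. Lengths are in m, angles in rad, forces in N, time in s.
With the tool pointing down it reaches from about 0.425 to 0.95 m from the base axis. Payload 4.7 kg.
Tool frame: the origin (TCP) lies on the centre line of the jaws, within the pads' length; the fingertips stand robot.nose_length ahead of it and the grasp point (between the pads) lies 8 mm behind it (robot.nose_length is the distance from the TCP to the fingertips, in m); z points along the fingers, x is the direction in which the jaws open and shut, and the axes are right-handed (so a half turn about z gives the same grasp; the last joint's range is limited). The gripper opens to 85 mm and grips with 20 to 120 N. Pads are 22 mm wide; open, the fingers measure 114 mm over their backs; the gripper's body (76 mm by 85 mm) begins 54 mm behind the grasp point. The pads swing forward as they close: fully open they stand 13 mm farther back than shut.
Start: joints at [1.207, 0.469, -0.049, 1.532, 0.024, 1.141, -0.082], TCP at [0.222, -0.638, 0.242] pointing down, gripper open.
Joint ranges: [-2.59, 2.59], [-0.33, 1.99], [-1.39, 1.29], [0.1, 2.45], [-1.04, 4.18], [0.21, 1.99], [-2.66, 2.66]. Speed limits (rad/s): [2.57, 2.57, 3.14, 3.14, 3.14, 3.14, 3.14].

INTERFACE

Orientations are given as [roll, pitch, yaw] about the fixed x, y, z axes, in that order (R = Rz(yaw) Ry(pitch) Rx(roll)).
In Python, from plant import robot gives the robot as it stands. Calls block until the motion is done:
- robot.goto(position, orientation): joint-space move of the TCP to a pose.
- robot.move_straight(position, vel=0.15, attitude=None, contact_N=None): straight line of the TCP; attitude=None keeps the orientation; vel is the mean speed in m/s. With contact_N (N) it stops when the force on the tool has changed by that much, and returns True; else False.
- robot.move_joints(angles): joint-space move.
- robot.grip(opening, strength=None): opening from 0.0 (shut) to 1.0 (fully open); strength is the grip in N (None keeps the last); returns when the fingers have stopped.
- robot.sleep(seconds).
- robot.inverse_kinematics(position, orientation): joint angles nearest the present ones, or None.
- robot.sense(): the state.
- robot.grab_frame(name): name is "side" or "top" or "wrist"; returns a dict with "image" (384x512x3 uint8, red, green, blue), "range_z" (384x512 float32, m along the optical axis (not along the pixel's ray), 0 where there is no reading), "fx", "fy", "cx", "cy" (pixels), "dist_coeffs" ([k1, k2, p1, p2, k3] as OpenCV has them; the pictures are not rectified), "R" (3x3) and "t" (3): a world point X has camera coordinates R X + t. Camera axes: x right, y down, z forward; pixel columns grow to the right and rows downward; lengths in m; the calibration is good to about 2 mm. A picture is of the moment at which its call begins.
A pose or a line that the arm cannot do raises robot.IKError and nothing moves.
- robot.close_job(): hands the job in, once; it reports no verdict.
The state is a dict: "t": time; "joint_pos": joint angles; "joint_velocities": joint speeds; "effort": joint torques, N m; "tcp_pos": TCP position; "tcp_rot": TCP orientation; "wrist_force": force on the tool from outside, world axes, zero at the start; "torque": the same for the moment, N m; "opening": opening from 0.0 (shut) to 1.0 (fully open).
Only numpy, scipy, OpenCV 4.12 (cv2) and the standard library are available. Lean on these libraries where they do the work, as an engineer would, in place of code of your own. Each camera call takes 0.05 s, during which the arm holds its last target. There are 200 camera calls.

TASK

Let the blue coaster press give out its finished coaster: with one fingertip on each, press its two yellow release buttons down together (never one alone), and keep both held down until the orange-fronted drawer has crept all the way out; then let both buttons spring back up and move clear. Leave the coaster lying in the drawer, do not press the red stop button, and do not disturb the other things on the bench.

Things in the scene. Friction and masses are not known exactly. Their poses are not given: they have to be found in the camera images.
- press: Blue benchtop coaster press, fixed, 180 (x) x 148 (y) mm. Origin on the table, on its middle line; x axis from front to back, y to its left, z up; housing from x = -70 (front) to +110 mm (back), flat deck 62 mm up. A grey block 38 mm higher than the deck covers x = +45 to +110. The yellow buttons stand on the deck at (-25, +32) and (-25, -32) mm.
- button_left_top (a point): Centre of the top face of the left yellow button (the +y one), a round cap 28 mm in diameter in a black collar 38 mm in diameter and 4 mm high. Unpressed the top stands 78 mm above the table (16 mm above the deck); the point moves down with the button. Axes as the press.
- button_right_top (a point): The same for the right yellow button (the -y one), 64 mm from the left one. Midway between the two stands a grey guard rib 10 mm wide (y), 44 mm long (x), its top 81 mm above the table: keep the fingers clear of it on either side.
- button_left (a joint): How far the left yellow button is pressed, m: 0 up, 0.008 fully down (its stop). A spring: it starts to move at 1.8 N, needs 4.2 N fully down, plus up to about 1 N of rubbing, and comes back up when let go. The drawer is let go while both buttons are more than 0.005 down; press them fully.
- button_right (a joint): The same for the right yellow button.
- drawer (a joint): How far the drawer is out, m: 0 shut, 0.1 fully out (its stop), along the press's -x. A spring of about 2.5 N drives it against a strong damper: with both buttons down it creeps out in about 3 to 4 s; if either comes up before that, a catch stops it (buttons may then stay part way down; press both again to go on). Once out it stays out.
- drawer_front (a point): Middle of the top edge, outer side, of the drawer's orange front panel (132 mm wide, 6 mm thick, 40 mm tall, its top 50 mm above the table). Shut, it lies at x = -76.5 mm of the press; fully out at x = -176.5 mm. The way in front of it must stay free.
- drawer_floor (a point): Centre of the drawer's inner floor, 22 mm above the table; moves with the drawer. The inside is about 107 mm (x) by 98 mm (y), walls 14 mm high.
- coaster: The finished square wooden coaster, 90 x 90 x 10 mm, 50 g, with a dark burnt ring; lies loose in the drawer and rides out with it. Origin at the centre of its underside.
- stop (a joint): How far the red stop button is pressed, m: 0 up. It must not be pressed.
- stop_box: Yellow box 64 x 64 x 35 mm, fixed to the table at the right of the press, with the red stop button (36 mm in diameter, on a black collar) on top; 53 mm tall in all. Origin at the centre of its underside.
- stack: Stack of five square wooden coasters, in one piece, 100 x 100 x 48 mm, standing loose at the left of the press. Origin at the centre of its underside.
- pair: Two square wooden coasters, in one piece, lying one on the other behind the press, about 135 x 130 x 20 mm. Origin under the lower one's centre.
- oil: Amber bottle with a black cap, 52 mm in diameter, 130 mm tall, standing loose at the right of the press. Origin at the centre of its underside.
- pot: Open steel cup, 68 mm in diameter, 85 mm tall, standing loose at the right of the press. Origin at the centre of its underside.
- brush: Brush lying on the table at the left, beyond the stack of coasters, along its x axis. Origin at the middle of its underside.
- weight: Small brass weight with a knob, 30 mm in diameter, 38 mm tall, 150 g, standing loose on the grey block at the back of the press, 100 mm above the table. Origin at the centre of its underside.

How it is judged:
On the way, in this order (a step that is already met when the one before it is completed fails the run):
1. both yellow buttons are down together (more than 5.5 of 8 mm) (value of joint each of button_left, button_right above 0.0055 m), for 0.2 s.
2. the drawer has come all the way out (more than 95 of 100 mm) while both buttons are still held down (all of step 1 and value of joint drawer above 0.095 m), for 0.1 s.
At the end, for the whole second after the job is handed in: The drawer is out by more than 95 of its 100 mm, both yellow buttons are back up (within 1.5 mm), and the coaster lies at rest flat on the drawer's floor, its centre within 15 mm of the floor's centre (value of joint drawer above 0.095 m and value of joint each of button_left, button_right below 0.0015 m and horizontal distance between coaster and drawer_floor below 0.015 m and height (world z) of coaster between 0.016 and 0.028 m and linear speed of coaster below 0.02 m/s); the robot touches nothing.
It fails at once if one yellow button is pressed down (more than 6 mm) while the other is still up (less than 1 mm) ((value of joint button_left above 0.006 m and value of joint button_right below 0.001 m) or (value of joint button_right above 0.006 m and value of joint button_left below 0.001 m)).
It fails at once if the coaster is lifted off or shoved about in its drawer (raised by more than 10 mm, or 20 mm off its place) (height (world z) of coaster above 0.032 m or horizontal distance between coaster and drawer_floor above 0.02 m).
It fails at once if the red stop button is pressed (more than 2 mm) (value of joint stop above 0.002 m).
It fails at once if one of the other things on the bench is moved by more than 20 mm or lifted (distance of any of stack, pair, oil, pot, brush, weight from where it was at the start of the episode above 0.02 m).
It also fails if it takes over 32 s, if anything falls off the work surface, if the arm or the gripper's body presses on something with over 40 N, if the wrist force passes 120 N, or if a joint passes its speed limit or range.

## Working session

There is one attempt and no reset: what is moved stays moved. The work goes in short steps, each a Python script; the robot and the scene stay as the last script left them, time stands still between calls to the robot, and variables do not carry over. Pictures are saved under pics/ and viewed, about 8 in all and at most 12, crops included, and the job is handed in when it is done.

```bash
mkdir -p pics; ls
python3 - <<'E'
from plant import robot
import cv2,numpy as np
s=robot.sense();print(s, robot.nose_length)
for n in("top","side"):
    f=robot.grab_frame(n);np.savez(n+".npz",**f)
    cv2.imwrite(f"pics/{n}0.png",f["image"][:,:,::-1])
    print(n,f["fx"],f["fy"],f["cx"],f["cy"],f["dist_coeffs"],f["R"],f["t"])
E
```

```text
pics
{'t': 0.0, 'joint_pos': array([ 1.20708493,  0.46939916, -0.04858753,  1.5336813 ,  0.02409026,
        1.14096684, -0.08231467]), 'joint_velocities': array([-0.00138128,  0.00074271,  0.00039803, -0.00064865, -0.00197122,
       -0.00166102, -0.00050104]), 'effort': array([ 4.13769185e-04, -5.10313332e+01, -4.67047573e-02, -2.37713438e+01,
        1.07039331e-02,  7.41812139e-03, -5.50802550e-07]), 'tcp_pos': array([ 0.22162883, -0.63699741,  0.24129521]), 'tcp_rot': array([ 3.14153075e+00,  1.86843835e-03, -1.23597899e+00]), 'wrist_force': array([0.0427672 , 0.43731686, 0.52983908]), 'torque': array([ 0.03142321,  0.0123231 , -0.01531797]), 'opening': 1.001116581876557} 0.011
top 394.63147777926764 394.63147777926764 254.6067368223052 199.57967480784487 [0.02073731 0.         0.         0.         0.        ] [[-5.38946323e-04 -9.99982900e-01  5.82311796e-03]
 [-9.81882551e-01 -5.74248402e-04 -1.89489648e-01]
 [ 1.89489752e-01 -5.81974267e-03 -9.81865451e-01]] [0.09137135 0.58856774 1.12451732]
side 456.50650487050234 456.50650487050234 247.40179852324266 184.2683925393067 [-0.06576603  0.          0.          0.          0.        ] [[ 0.85072608 -0.52542848 -0.01378599]
 [-0.41479131 -0.65502123 -0.63158163]
 [ 0.32282086  0.54302128 -0.77518681]] [-0.43514832  0.37404892  0.95754783]
```

View pics/top0.png

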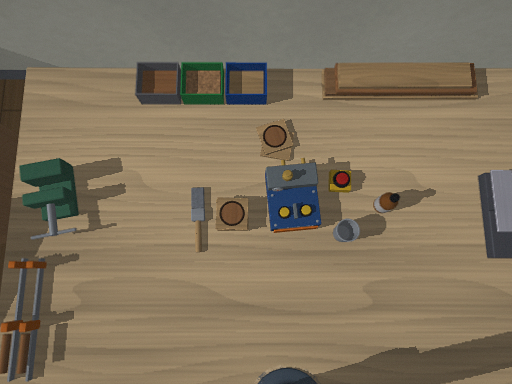

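View pics/side0.png

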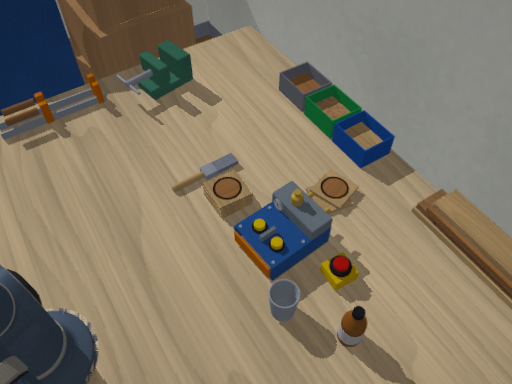

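The top view shows the yellow buttons at about (284,212) and (306,210), the drawer front facing the robot, and the weight on the block at (288,175). The side view shows the buttons at (260,226) and (277,244), and the way in is free. Next I measure from both views.

```bash
cat > h.py <<'E'
import cv2,numpy as np
def ray(f,uv):
    K=np.array([[f["fx"],0,f["cx"]],[0,f["fy"],f["cy"]],[0,0,1]],float)
    p=cv2.undistortPoints(np.array([[uv]],float),K,np.array(f["dist_coeffs"],float))[0,0]
    R=f["R"];return -R.T@f["t"],R.T@np.array([p[0],p[1],1.])
def plane(f,uv,z):
    c,d=ray(f,uv);return c+d*(z-c[2])/d[2]
def tri(f,a,g,b):
    (c,d),(e,h)=ray(f,a),ray(g,b)
    s=np.linalg.lstsq(np.c_[d,-h],e-c,rcond=None)[0]
    p,q=c+s[0]*d,e+s[1]*h
    return (p+q)/2,np.linalg.norm(p-q)
def blobs(f,lo,hi,box,amin=15):
    hsv=cv2.cvtColor(np.asarray(f["image"]),cv2.COLOR_RGB2HSV);m=cv2.inRange(hsv,lo,hi)
    k=np.zeros_like(m);x0,y0,x1,y1=box;k[y0:y1,x0:x1]=255
    n,l,st,c=cv2.connectedComponentsWithStats(m&k)
    return [(tuple(c[i]),st[i].tolist()) for i in range(1,n) if st[i,4]>=amin]
E
python3 - <<'E'
from h import *
T,S=[dict(np.load(n+".npz")) for n in("top","side")]
Y=((22,150,110),(34,255,255))
t=blobs(T,*Y,(270,195,320,225));s=blobs(S,*Y,(245,215,290,255))
print(t,s)
t.sort();s.sort()
for a,b in zip(t,s):
    print(plane(T,a[0],.078),plane(S,b[0],.078),tri(T,a[0],S,b[0]),T["range_z"][int(a[0][1]),int(a[0][0])])
B=((105,140,50),(120,255,255))
for f,box in((T,(255,150,330,240)),(S,(225,180,340,280))):
    bl=max(blobs(f,*B,box),key=lambda q:q[1][4]);print(bl)
# depth cloud of deck -> press outline
v,u=np.mgrid[150:240,255:330];z=T["range_z"][150:240,255:330]
P=np.array([ray(T,(a,b))[0]+ray(T,(a,b))[1]*d for a,b,d in zip(u.ravel(),v.ravel(),z.ravel()) if d>0])
for lo,hi in((.055,.069),(.092,.107)):
    q=P[(P[:,2]>lo)&(P[:,2]<hi)];print(lo,cv2.minAreaRect(q[:,:2].astype(np.float32)*1000),len(q),np.median(q[:,2]))
E
```

```text
[((np.float64(305.5571428571429), np.float64(209.45714285714286)), [301, 205, 10, 10, 70]), ((np.float64(283.8695652173913), np.float64(211.55072463768116)), [280, 207, 9, 10, 69])] [((np.float64(259.02), np.float64(224.05)), [254, 219, 11, 11, 100]), ((np.float64(276.2232142857143), np.float64(242.27678571428572)), [271, 237, 12, 12, 112])]
[0.54878915 0.00612626 0.078     ] [0.54827097 0.00529329 0.078     ] (array([0.54889859, 0.00605186, 0.07662508]), np.float64(0.00023398535115957557)) 1.1554087
[ 0.55501627 -0.05733989  0.078     ] [ 0.55445956 -0.05816517  0.078     ] (array([ 0.555126  , -0.0574891 ,  0.07658674]), np.float64(0.000262812747419773)) 1.1510347
((np.float64(293.22919418758255), np.float64(206.5673712021136)), [267, 186, 54, 45, 1514])
((np.float64(279.5198637911464), np.float64(239.09875141884223)), [235, 202, 95, 78, 2643])
0.055 ((595.50244140625, -22.053817749023438), (176.0830535888672, 147.9491424560547), 5.485243797302246) 1709 0.06184291768626338
0.092 ((652.4990844726562, -16.516220092773438), (70.39827728271484, 148.4971466064453), 5.936580181121826) 1013 0.09948349581344851
```

Each measurement agrees with the figures given: spacing 63.8 mm, height 77 mm, deck 148 mm wide, and yaw about 5.6° from both the buttons and the deck. I'll move above the midpoint and check the fingers.

```bash
cat > cfg.py <<'E'
import numpy as np
L=np.array([.5486,.0058]);R=np.array([.5548,-.0577]);M=(L+R)/2
d=L-R;yaw=np.arctan2(-d[1],-d[0]);O=[np.pi,0,yaw]
E
python3 - <<'E'
from plant import robot
from cfg import *
import cv2
print(M,yaw,robot.inverse_kinematics([*M,.09],O))
robot.goto([*M,.20],O)
robot.grip(0.59)
robot.move_straight([*M,.125])
s=robot.sense();print(s["t"],s["tcp_pos"],s["tcp_rot"],s["opening"],s["wrist_force"],s["joint_pos"])
f=robot.grab_frame("wrist");g=robot.grab_frame("side")
np.savez("w1.npz",**f)
np.savez("s1.npz",**g)
c=cv2.resize(g["image"][130:290,180:360],None,fx=2.4,fy=2.4,interpolation=cv2.INTER_CUBIC)
im=np.zeros((384,512+432,3),np.uint8);im[:,:512]=f["image"];im[:,512:]=c
cv2.imwrite("pics/a1.png",cv2.resize(im,(800,326))[:,:,::-1])
E
```

```text
[ 0.5517  -0.02595] -1.4734670337293396 [ 0.2511519   0.48155929 -0.3609634   1.95096445  0.24217207  0.75064071
 -1.7238862 ]
3.6583 [ 0.5522836  -0.02574271  0.12553308] [-3.14057437e+00  1.09953223e-04 -1.47332524e+00] 0.5861189909985776 [0.76282303 0.09040973 0.66552795] [ 0.31820158  0.4436359  -0.44529431  1.92209573  0.25319694  0.82946191
 -1.7349086 ]
```

View pics/a1.png

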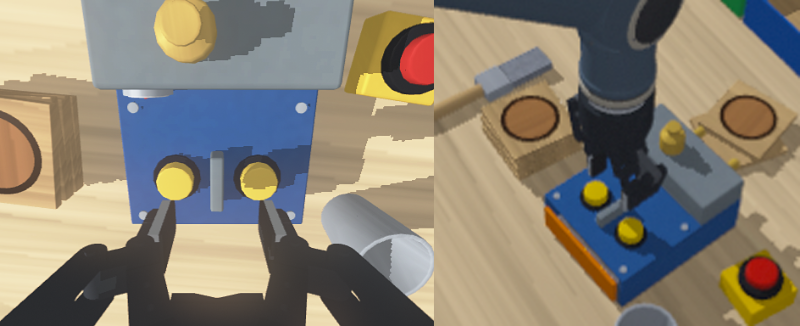

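Wrist view (native pixels): fingertips near (200,236) and (316,236), buttons at (206,213) and (306,213). The side view shows the gripper above the deck, clear of the block and weight. Next I check the fingertip spacing by ray casting, and re-measure the buttons.

Run:
```python
from h import *
from cfg import *
import cv2
W=dict(np.load("w1.npz"));print(W["R"],-W["R"].T@W["t"])
ax=d/np.linalg.norm(d);ex=np.array([ax[1],-ax[0]])
def loc(p):q=p[:2]-M;return np.round([1000*q@ex,1000*q@ax],1)
Y=((22,120,90),(34,255,255))
for c,st in blobs(W,*Y,(180,180,340,240),60):
    print("btn",c,st,loc(plane(W,c,.078)))
for z in(.112,.116,.120):
  print(z,[loc(plane(W,p,z)) for p in((200,236),(316,236))])
im=W["image"][180:290,150:370]
cv2.imwrite("pics/a2.png",cv2.resize(im,None,fx=3.5,fy=3.5,interpolation=cv2.INTER_NEAREST)[:,:,::-1])
```

```text
[[ 0.09776671 -0.99520835 -0.0014158 ]
 [-0.94357472 -0.09314645  0.31779001]
 [-0.31639915 -0.02973337 -0.94816006]] [ 0.63378004 -0.01766356  0.25710967]
btn (np.float64(206.3236057068742), np.float64(213.12062256809338)) [184, 191, 45, 45, 1542] [ 4.7 31.7]
btn (np.float64(304.6748229233741), np.float64(213.19961365099806)) [283, 191, 45, 45, 1553] [  4.7 -30.4]
0.112 [array([ 6.4, 29.7]), array([  6.5, -31.2])]
0.116 [array([ 8.5, 28.9]), array([  8.6, -30.3])]
0.12 [array([10.6, 28.1]), array([ 10.7, -29.4])]
```

View pics/a2.png

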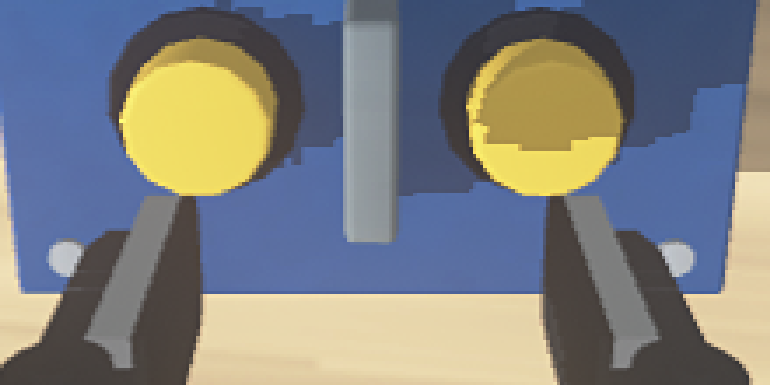

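The near edge of the fingertips only fits the 22 mm pad width if the tips sit at z ≈ 0.120. That puts the tip centres at about ±28.5 mm, so I'll open slightly, then press until the force stops the move and hold.

Run:
```python
from plant import robot
from cfg import *
import cv2
M=M+[.001,0]
robot.grip(0.65)
robot.move_straight([*M,.098],vel=.08)
f0=robot.sense()["wrist_force"]
r=robot.move_straight([*M,.066],vel=.02,contact_N=20)
s=robot.sense();print(r,s["t"],s["tcp_pos"],s["opening"],s["wrist_force"]-f0)
robot.sleep(.3)
s=robot.sense();print(s["t"],s["tcp_pos"],s["wrist_force"]-f0,s["torque"])
f=robot.grab_frame("wrist");g=robot.grab_frame("side")
np.savez("w2.npz",**f)
c=cv2.resize(g["image"][130:290,180:360],None,fx=2.4,fy=2.4,interpolation=cv2.INTER_CUBIC)
im=np.zeros((384,512+432,3),np.uint8);im[:,:512]=f["image"];im[:,512:]=c
cv2.imwrite("pics/a3.png",cv2.resize(im,(800,326))[:,:,::-1])
```

```text
True 5.5417 [ 0.55269278 -0.0259692   0.07715991] 0.6499082167131559 [-1.74553094  0.18712038  8.09286039]
5.8417 [ 0.55269361 -0.02595618  0.07718516] [-2.44990006  0.15626368  7.51680848] [-0.00840328  0.39124851  0.02318928]
```

View pics/a3.png

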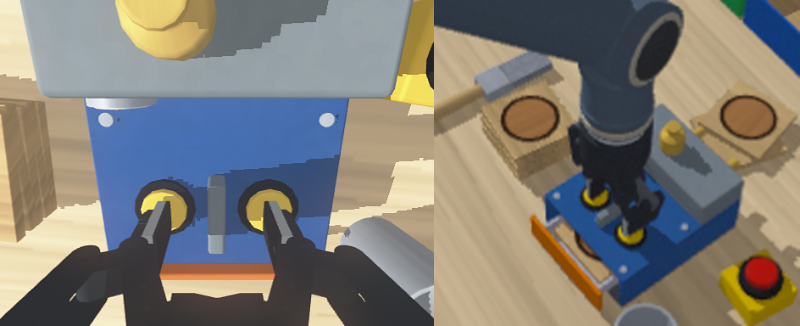

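The drawer has started out: its orange edge shows at (215,270) in the wrist view and at (570,262) in the side view. The holding force is only 7.5 N, so the buttons may not be at their stops, and I'll press a little deeper.

Run:
```python
from plant import robot
from cfg import *
import cv2
M=M+[.001,0]
s=robot.sense();f0=s["wrist_force"];z=s["tcp_pos"][2]
for k in range(5):
    z-=.001;r=robot.move_straight([*M,z],vel=.02,contact_N=25)
    s=robot.sense();print(r,s["t"],s["tcp_pos"][2],s["wrist_force"])
    if r or s["wrist_force"][2]>16: break
robot.sleep(4.5)
s=robot.sense();print(s["t"],s["tcp_pos"],s["wrist_force"])
g=robot.grab_frame("side");f=robot.grab_frame("wrist");np.savez("s3.npz",**g)
c=cv2.resize(g["image"][130:290,180:360],None,fx=2.4,fy=2.4,interpolation=cv2.INTER_CUBIC)
im=np.zeros((384,512+432,3),np.uint8);im[:,:512]=f["image"];im[:,512:]=c
cv2.imwrite("pics/a4.png",cv2.resize(im,(800,326))[:,:,::-1])
```

```text
False 6.1917 0.07698482254147711 [-2.75868272 -0.31000696  8.76855044]
False 6.4417 0.07687580829637979 [-5.49618606 -1.00873194 14.48637251]
False 6.6917 0.07679752264805571 [-7.3858815  -0.24036656 21.76108263]
11.1917 [ 0.55275684 -0.02597641  0.07680656] [-7.36085631 -0.89036771 22.31606742]
```

View pics/a4.png

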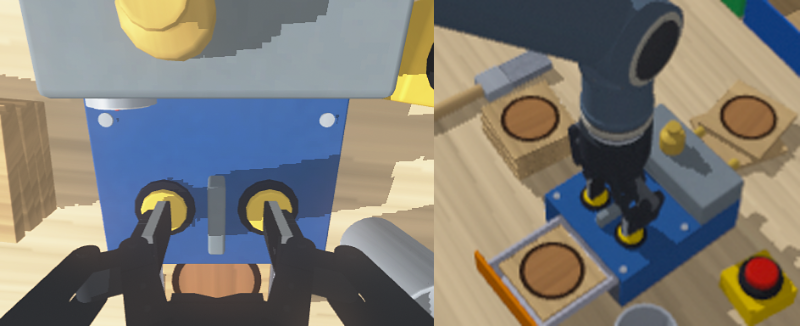

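The force now rises steeply with no more travel, so both buttons are on their stops. The drawer looks fully out, with its orange front at (500,290) in the side view. I'll measure how far while still holding.

```bash
cat > dr.py <<'E'
from h import *
from cfg import *
ax=d/np.linalg.norm(d);ex=np.array([ax[1],-ax[0]]);o=M+.025*ex
def loc(p):q=p[:2]-o;return np.round([1000*q@ex,1000*q@ax],1)
def drawer(S):
    b=max(blobs(S,(5,170,120),(16,255,255),(180,200,290,320),30),key=lambda q:q[1][4])
    m=cv2.inRange(cv2.cvtColor(S["image"],cv2.COLOR_RGB2HSV),(5,170,120),(16,255,255))
    v,u=np.nonzero(m[200:320,180:290]);P=np.array([(lambda c,r,z:c+r*z)(*ray(S,(a+180,e+200)),S["range_z"][e+200,a+180]) for a,e in zip(u,v)])
    P=P[(P[:,2]>.02)&(P[:,2]<.058)]
    X=np.array([loc(p) for p in P])
    print("front",b[1],"x,y median",np.median(X,0),"x 5/95",np.percentile(X[:,0],[5,95]),"zmax",P[:,2].max())
E
python3 - <<'E'
from plant import robot
from dr import *
robot.sleep(.5)
S=robot.grab_frame("side");drawer(S)
T=robot.grab_frame("top")
# unoccluded check: drawer front in the top view
for c,st in blobs(T,(5,150,100),(16,255,255),(255,220,335,290),8):print("top",c,st,loc(plane(T,c,.05)))
s=robot.sense();print(s["t"],s["wrist_force"])
E
```

```text
front [200, 255, 35, 47, 222] x,y median [-175.3   -5.1] x 5/95 [-176.4  -171.15] zmax 0.055044482707481746
top (np.float64(299.97777777777776), np.float64(261.8222222222222)) [277, 259, 46, 7, 90] [-172.6   -0.6]
11.8917 [-6.95446206  0.15263797 22.29904556]
```

The outer face measures about −175 to −176 mm, against −176.5 mm fully out, and the top-view panel centre of −172.6 mm agrees with that. I'll release straight up and move clear.

Run:
```python
from plant import robot
from dr import *
M2=M+[.001,0]
robot.move_straight([*M2,.11],vel=.06)
robot.move_straight([*M2,.25],vel=.15)
robot.goto([.30,-.50,.28],O)
robot.sleep(.3)
s=robot.sense();print(s["t"],s["tcp_pos"],s["wrist_force"])
S=robot.grab_frame("side");T=robot.grab_frame("top")
drawer(S);Y=((22,150,110),(34,255,255))
t=sorted(blobs(T,*Y,(270,195,320,225)));b=sorted(blobs(S,*Y,(245,215,290,255)))
for p,q in zip(t,b):print("btn",tri(T,p[0],S,q[0]),p[0],q[0])
im=np.zeros((400,800,3),np.uint8)
im[:,:400]=cv2.resize(S["image"][150:350,180:380],(400,400));im[:,400:]=cv2.resize(T["image"][110:310,200:400],(400,400))
cv2.imwrite("pics/a5.png",im[:,:,::-1])
```

```text
15.9667 [ 0.30048769 -0.499672    0.27998992] [0.50113703 0.53376645 1.12935637]
front [200, 253, 34, 48, 276] x,y median [-175.1    -2.55] x 5/95 [-176.4 -171.3] zmax 0.05645427154683613
btn (array([0.54897757, 0.00601385, 0.0761919 ]), np.float64(0.000215513522017601)) (np.float64(283.8695652173913), np.float64(211.55072463768116)) (np.float64(259.05940594059405), np.float64(224.14851485148515))
btn (array([ 0.55527356, -0.05760188,  0.07580566]), np.float64(0.0002276390383404891)) (np.float64(305.5571428571429), np.float64(209.45714285714286)) (np.float64(276.2991452991453), np.float64(242.46153846153845))
```

View pics/a5.png

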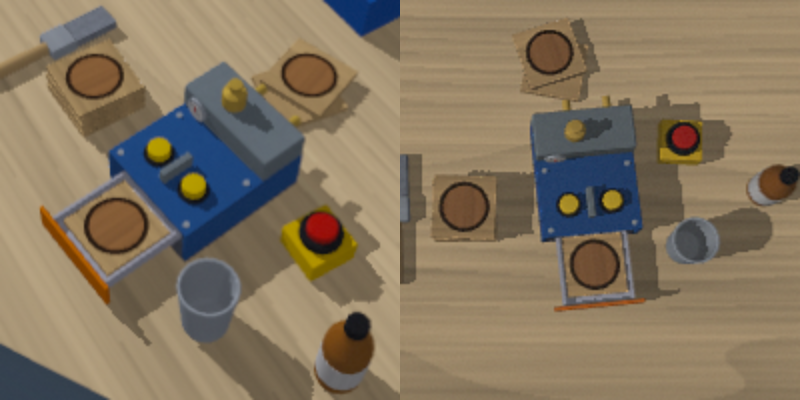

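The picture shows the drawer out with the coaster flat and centred in it (117,225 left, 594,265 right). Both buttons are up at their starting pixels, everything else is in place, and the arm is clear. I'll hand in.

```bash
python3 -c "
from plant import robot
robot.close_job()"
```

```text
the job is handed in; nothing more can be done
```

The press gave out its coaster, and I handed the job in at about 16 s of the 32 s allowed. `close_job()` reports no verdict, so what follows rests on my own checks.

I pressed both yellow buttons together, one fingertip on each. The first press stopped early at about 7.5 N, with the drawer already creeping out. I pressed deeper to about 22 N, where the steep rise in force showed both buttons on their stops. I held them there for about 5 s, until the drawer was out, then lifted straight up and moved clear.

- **Drawer:** the outer face of its front measured −175 to −176 mm, against −176.5 mm fully out. It read the same while the buttons were held and after release.
- **Buttons:** both are back within 0.2 pixel of where they started. Triangulated height is 76 mm, against 77 mm before and 78 mm nominal, which is within calibration error.
- **Coaster:** it looks flat and centred in the drawer; I judged this by eye and did not measure it.
- **Other things:** the stop button, weight, stack, pair, bottle, cup and brush look undisturbed in the last picture, also judged by eye. The arm is clear of everything.

One measurement disagreed: the wrist camera put the buttons about 3 to 5 mm farther back than the two fixed cameras. Part of that comes from it also seeing the sides of the caps. I shifted the press point by 1 mm and it had no effect on the result.

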